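Charge the bead tumbler with a scoop of jade blanks

ROBOT

A 7-joint arm with a two-finger parallel gripper is mounted at the origin on the work surface. World frame = base frame: x ahead of the robot, y to its left, z up, the work surface at z = 0. Lengths are in m, angles in rad, forces in N, time in s.
With the tool pointing down it reaches from about 0.425 to 0.925 m from the base axis. Payload 6.8 kg.
Tool frame: the origin (TCP) lies at the centre of the arm's flange, where the gripper is bolted on; the fingertips stand 182 mm ahead of it and the grasp point (between the pads) lies ctrl.pinch_z ahead of it (ctrl.pinch_z is the distance from the TCP to the grasp point, in m); y points along the fingers, x is the direction in which the jaws open and shut, and the axes are right-handed (so a half turn about y gives the same grasp; the last joint's range is limited). The gripper opens to 88 mm and grips with 3 to 60 N. Pads are 20 mm wide; open, the fingers measure 115 mm over their backs; the gripper's body (75 mm by 178 mm) begins 61 mm behind the grasp point.
Start: joints at [-1.256, 0.477, 0.022, 1.555, -0.011, 1.109, -0.083], TCP at [0.277, 0.616, 0.405] pointing down, gripper open.
Joint ranges: [-2.96, 2.96], [-0.34, 2.1], [-1.41, 1.46], [0.24, 2.44], [-1.37, 4.51], [0.17, 1.92], [-2.96, 2.96]. Speed limits (rad/s): [2.39, 2.39, 3.14, 3.14, 3.14, 3.14, 3.14].

INTERFACE

Orientations are given as a rotation vector (axis times angle).
In Python, from cell import ctrl, vision gives the robot as it stands.
- The arm moves only by the shell command python3 -m pendant 'ROWS' [FORCE]. ROWS is JSON, a list that holds one entry, the list of rows, each a list of 7 numbers: the turn, a rotation vector about the tool's x, y, z in rad, then the shift along the tool's x, y, z in mm, then the finger opening in mm, from 0 to 87.8. A call has 1 to 10 rows; each row shifts and turns the commanded pose from where the row before left it, along the tool's axes as they then stand; what a row does not reach is not made up. A row lasts 1/12 s, in which the tool goes at most 41.7 mm and 7.16 degrees, less where a joint would pass 70% of its speed; a pose out of reach is approached as far as the arm can. A call is refused whole if a number of a shift passes 41.7 or a number of a turn 0.125, either way. A call with a gripper value outside its range is refused whole. The fingers move at their own pace and stop on an object; FORCE is the grip in N (left out, the last holds). Time passes only in rows, so rows that do not move let the fingers close. It gives the time, the measured TCP pose, the force and the opening at its end, in the units of the state.
- ctrl.observe(): the state, without advancing time (a new reading comes with each control period).
- vision.grab_frame(name): name is "scene" or "top"; returns (picture, depth): 384x512x3 uint8, red, green, blue; 384x512 float32, m along the optical axis (not along the pixel's ray), 0 where there is no reading.
- vision.camera_info(name): a dict with "fov_y" (degrees; the focal length in pixels is half the picture's height over the tangent of half this angle, whatever the lens; pixels are square), "cx", "cy" (the principal point, pixels), "camera_from_world" (4x4, takes a point from world to camera coordinates). Camera axes: x right, y down, z forward; pixel columns grow to the right and rows downward; lengths in m; the calibration is good to about 2 mm. A picture is of the moment at which its call begins. camera_info takes no time and is no camera call.
- ctrl.job_done(): hands the job in, once; it reports no verdict.
The state is a dict: "clock": time; "qpos": joint angles; "dq": joint speeds; "tau": joint torques, N m; "tool_pos": TCP position; "ee_rot": TCP orientation; "ft_force": force on the tool from outside, world axes, zero at the start; "ft_torque": the same for the moment, N m; "finger_gap": finger opening in m.
Only numpy, scipy, OpenCV 4.12 (cv2) and the standard library are available. Lean on these libraries where they do the work, as an engineer would, in place of code of your own. Each camera call takes 0.05 s, during which the arm holds its last target. There are 200 camera calls.

TASK

Lift the orange cover tray off the white stock box and set it flat in the middle of the blue mat, then use the scoop to transfer all six jade blanks into the red tumbler bowl, never touching a blank with the fingers. Finally stand the scoop back on the bench outside the box, pan down, and leave the burs, jar, carving and handpiece alone.

Things in the scene. Friction and masses are not known exactly. Their poses are not given: they have to be found in the camera images.
- stock_box: white open box screwed to the bench, 164 x 84 x 34 mm outside, walls 4 mm, floor 4 mm; origin: centre of its underside on the bench; x along its length, z up. The blanks lie on its floor in the -x half (the end nearer the robot); the +x half is bare. Its mouth is closed by the cover tray at the start.
- cover_tray: orange shallow cover tray nested in the box's mouth, loose, 150 g, 172 x 90 mm; origin: centre of its underside, 25 mm above the bench at the start. Dish 150 x 70 x 13 mm with a flange (z 9 to 13 mm) resting on the box's rim; x along its length. In its middle a black upright grip, 50 mm along x, 12 mm thick along y, z 3 to 42 mm: pinch it across y.
- blue_mat: blue mat fixed to the bench, 190 x 120 x 3 mm; origin: centre of its underside, x along its length.
- tumbler: tumble polisher fixed to the bench: black round base, red open bowl on top, 130 mm across and 100 mm high in all; origin: centre of its underside.
- bowl_floor (a point): centre of the red bowl's inner floor, 51 mm above the bench (inner radius about 54 mm at the floor).
- bowl_rim (a point): centre of the red bowl's mouth, 100 mm above the bench, 61 mm inner radius.
- scoop: steel scoop, loose, 120 g, standing on its flat pan; origin: centre of the pan's underside, z up; mouth towards its -x. Pan x -36 (round lip) to +36 mm (back wall, 26 mm high), 70 mm wide, 2 mm thick; side walls 22 mm high from x -16 mm to the back. Blue upright grip over the pan: x -8 to +36 mm, 12 mm thick along y, z 60 to 90 mm, stem at the back; pinch it across y.
- scoop_grip (a point): centre of the scoop's blue grip, at x = +14 mm, z = +75 mm in the scoop's frame.
- blank0: green jade bead blank: stubby bevelled cylinder 18 mm across and 16 mm high, smooth, 12 g; origin at its centre. One of six alike, standing in the stock box under the cover tray.
- blank1: green jade bead blank: stubby bevelled cylinder 18 mm across and 16 mm high, smooth, 12 g; origin at its centre. One of six alike, standing in the stock box under the cover tray.
- blank2: green jade bead blank: stubby bevelled cylinder 18 mm across and 16 mm high, smooth, 12 g; origin at its centre. One of six alike, standing in the stock box under the cover tray.
- blank3: green jade bead blank: stubby bevelled cylinder 18 mm across and 16 mm high, smooth, 12 g; origin at its centre. One of six alike, standing in the stock box under the cover tray.
- blank4: green jade bead blank: stubby bevelled cylinder 18 mm across and 16 mm high, smooth, 12 g; origin at its centre. One of six alike, standing in the stock box under the cover tray.
- blank5: green jade bead blank: stubby bevelled cylinder 18 mm across and 16 mm high, smooth, 12 g; origin at its centre. One of six alike, standing in the stock box under the cover tray.
- bur_block: bystander: loose aluminium block, 48 mm across, 50 mm high, with upright burs to 91 mm; origin: centre of its underside.
- paste_jar: bystander: loose amber jar, 48 mm across, 55 mm high; origin: centre of its underside.
- carving: bystander: jade carving on a round wooden foot, loose, 48 mm across, 76 mm high; origin: centre of its underside.
- handpiece_cradle: bystander, fixed: blue rotary handpiece lying on a steel cradle, 185 mm along x (-75 to +115 mm), 50 mm wide, 65 mm high; origin: centre of its underside.
There are look-alikes about, which are no part of the job. There is more than one size of the tumbler; the job needs the middle-sized.

How it is judged:
By the outcome, as a careful person would: the job done as asked, in the order asked, and still so for the second after the job is handed in, with the robot touching nothing.
It also fails if it takes over 72 s, if anything falls off the work surface, if the arm or the gripper's body presses on something with over 40 N, if the wrist force passes 120 N, or if a joint passes its speed limit or range.

## Working session

There is one attempt and no reset: what is moved stays moved. The work goes in short steps, Python scripts to look and compute and a shell command to move; the robot and the scene stay as the last step left them, time stands still between calls to the robot, and variables do not carry over. Pictures are saved under pics/ and viewed, about 8 in all and at most 12, crops included, and the job is handed in when it is done.

```bash
ls; mkdir -p pics; cat > h.py <<'E'
import numpy as np, cv2
from scipy.spatial.transform import Rotation as R
from cell import ctrl, vision
def cam(n):
    i=vision.camera_info(n); f=192/np.tan(np.radians(i["fov_y"])/2); return f,i["cx"],i["cy"],np.array(i["camera_from_world"])
def cloud(n,d):
    f,cx,cy,T=cam(n); v,u=np.mgrid[0:384,0:512]
    p=np.stack([(u-cx)/f*d,(v-cy)/f*d,d],-1); return (p-T[:3,3])@T[:3,:3]
def snap(n,tag):
    im,d=vision.grab_frame(n); cv2.imwrite(f"pics/{tag}.png",im[:,:,::-1]); np.savez(f"{tag}.npz",im=im,d=d,P=cloud(n,d)); return im,d,cloud(n,d)
E
python3 - <<'E'
from h import *
for n in("top","scene"):
    im,d,P=snap(n,n+"0"); print(cam(n))
a=cv2.imread("pics/top0.png");b=cv2.imread("pics/scene0.png")
s=ctrl.observe(); print({k:np.round(v,3) for k,v in s.items()}, ctrl.pinch_z)
print(np.round(R.from_rotvec(s["ee_rot"]).as_matrix(),3))
cv2.imwrite("pics/t0.png",cv2.resize(a,(800,600),interpolation=2))
cv2.imwrite("pics/s0.png",cv2.resize(b,(800,600),interpolation=2))
E
```

```text
pics
(np.float64(392.82533905546967), 250.13635020679288, 192.31356223080752, array([[-0.00591437, -0.99997643, -0.00348566, -0.00282645],
       [-0.99209472,  0.00630463, -0.12533284,  0.59678809],
       [ 0.12535186,  0.00271684, -0.99210863,  1.18221548],
       [ 0.        ,  0.        ,  0.        ,  1.        ]]))
(np.float64(393.26156501405416), 254.24108811335773, 191.55296496950479, array([[-0.2726194 ,  0.96207487, -0.0095185 ,  0.15662755],
       [ 0.64885463,  0.17654057, -0.74014938, -0.32640233],
       [-0.71039872, -0.2079552 , -0.67237512,  1.62461934],
       [ 0.        ,  0.        ,  0.        ,  1.        ]]))
{'clock': np.float64(0.1), 'qpos': array([-1.256,  0.478,  0.022,  1.556, -0.012,  1.109, -0.083]), 'dq': array([ 0.002, -0.001,  0.001, -0.002, -0.   , -0.   ,  0.002]), 'tau': array([ 5.0000e-03, -5.8409e+01,  1.5400e+00, -2.7331e+01, -5.4000e-02,
        1.3000e-02,  0.0000e+00]), 'tool_pos': array([0.277, 0.615, 0.404]), 'ee_rot': array([-1.381, -0.891,  0.894]), 'ft_force': array([ 0.707, -0.153, -0.706]), 'ft_torque': array([-0.047, -0.004, -0.02 ]), 'finger_gap': np.float64(0.088)} 0.1633
[[ 0.41  -0.001 -0.912]
 [ 0.912 -0.001  0.41 ]
 [-0.002 -1.    -0.   ]]
```

View pictures.

View pics/t0.png

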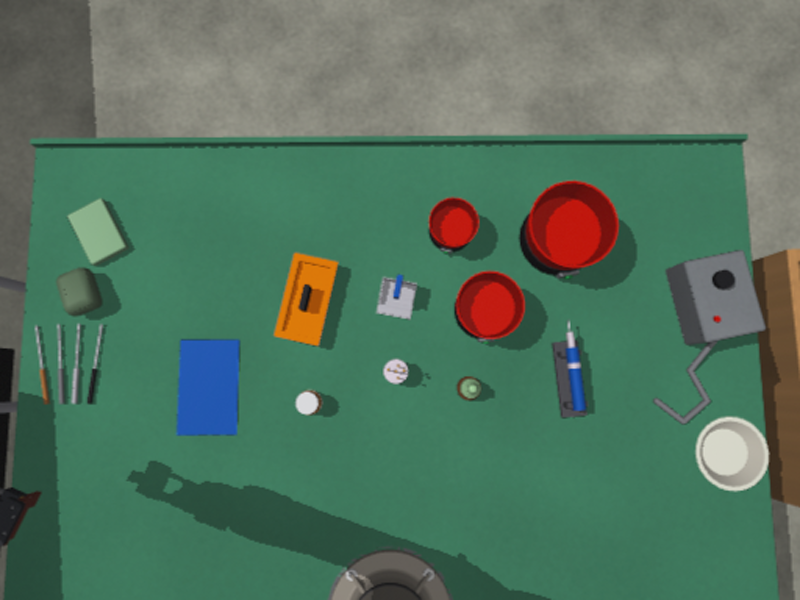

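View pics/s0.png

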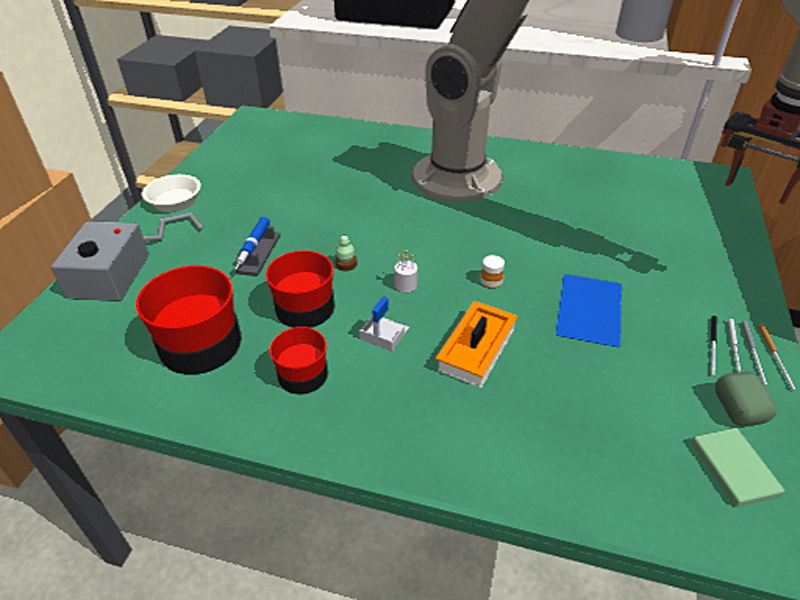

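```bash
python3 - <<'E'
from h import *
z=np.load("top0.npz");im,P,d=z["im"].astype(int),z["P"],z["d"]
r,g,b=im[...,0],im[...,1],im[...,2]
def rect(name,m):
    q=P[m&(d>0)][:, :2].astype(np.float32)
    c,s,a=cv2.minAreaRect(q); bx=cv2.boxPoints((c,s,a)); print(name,len(q),np.round(c,4),np.round(s,4),round(a,2),np.round(np.median(P[m&(d>0)],0),3)); print(np.round(bx,3).tolist())
v,u=np.mgrid[0:384,0:512]
def win(x0,x1,y0,y1): return (u>=x0*.64)&(u<x1*.64)&(v>=y0*.64)&(v<y1*.64)
Z=P[...,2]
rect("flange",win(265,345,245,355)&(r>180)&(b<80)&(Z>.030)&(Z<.045))
rect("grip",win(265,345,245,355)&(r<60)&(Z>.055))
rect("mat",win(165,250,330,445)&(b>120)&(r<80))
rect("bluegrip",win(370,425,265,325)&(b>120)&(r<100)&(Z>.06))
rect("pan",win(370,425,265,325)&(Z<.05)&(Z>-.01)&(abs(r-b)<30)&(r>110))
m=win(450,530,265,345)&(Z>.093)&(r>100)&(g<60);q=P[m][:,:2].astype(np.float32);print("bowl",cv2.minEnclosingCircle(q),np.median(P[m],0))
for n,w in dict(jar=(290,325,385,420),bur=(380,412,355,388),carv=(453,485,372,402)).items():
    m=win(*w)&(Z>.03); print(n,np.median(P[m],0),Z[m].max())
f=cv2.imread("pics/top0.png")[150:225,165:345]; h=cv2.imread("pics/scene0.png")[165:255,165:345]
cv2.imwrite("pics/c1.png",np.vstack([cv2.resize(f,(720,300),interpolation=2),cv2.resize(h,(600,300),interpolation=2) if 0 else cv2.resize(h,(720,300),interpolation=2)]))
E
```

```text
flange 735 [0.6023 0.163 ] [0.0891 0.171 ] 77.05 [0.602 0.161 0.037]
[[0.5090000033378601, 0.13899999856948853], [0.6759999990463257, 0.10000000149011612], [0.6959999799728394, 0.18700000643730164], [0.5289999842643738, 0.22599999606609344]]
grip 61 [0.6005 0.1618] [0.0109 0.0466] 76.22 [0.601 0.161 0.066]
[[0.5770000219345093, 0.16200000047683716], [0.621999979019165, 0.1509999930858612], [0.6240000128746033, 0.16200000047683716], [0.5789999961853027, 0.17299999296665192]]
mat 2353 [0.4294 0.3649] [0.1908 0.1255] 0.25 [0.427 0.363 0.003]
[[0.33399999141693115, 0.4269999861717224], [0.33399999141693115, 0.3019999861717224], [0.5249999761581421, 0.30300000309944153], [0.5249999761581421, 0.42800000309944153]]
bluegrip 52 [ 0.6197 -0.0198] [0.0106 0.0418] 78.32 [ 0.621 -0.02   0.09 ]
[[0.5979999899864197, -0.020999999716877937], [0.6389999985694885, -0.028999999165534973], [0.640999972820282, -0.01899999938905239], [0.6000000238418579, -0.009999999776482582]]
pan 443 [ 0.6079 -0.0169] [0.0721 0.0773] 78.49 [ 0.602 -0.012  0.002]
[[0.5630000233650208, -0.04399999976158142], [0.6389999985694885, -0.05999999865889549], [0.652999997138977, 0.010999999940395355], [0.5770000219345093, 0.026000000536441803]]
bowl ((0.5262757539749146, -0.12970420718193054), 0.1455959975719452) [ 0.57756089 -0.19927224  0.09965567]
jar [0.39988281 0.15419526 0.05549107] 1.2476734688228592
bur [ 0.45821604 -0.01443217  0.05077428] 0.09478678666567884
carv [ 0.42489302 -0.15750041  0.05143953] 0.07872928880509654
```

View pics/c1.png

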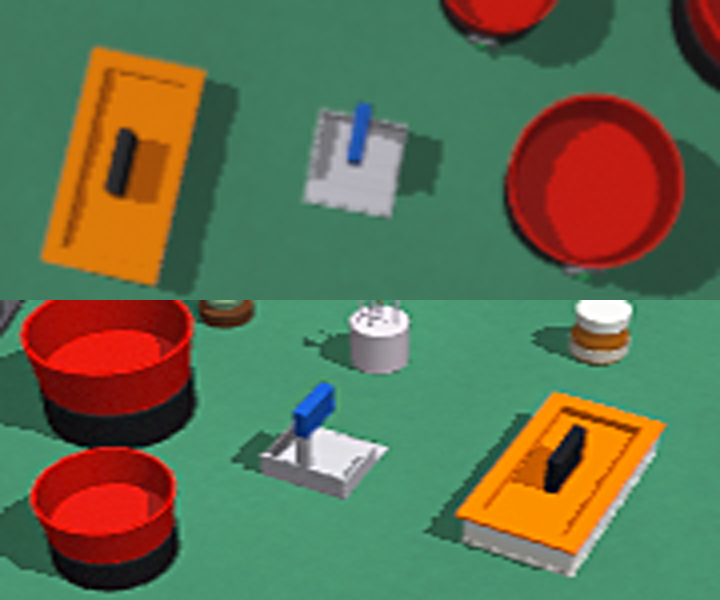

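Candidates, in 800×600 top-view pixels:
- **Tumblers:** small (455,222), large (572,228) and middle (490,305). I take the middle one.
- **Tray:** only (307,300).
- **Mat:** only the blue one at (208,387). The green slab at (97,230) is not it.
- **Scoop:** only (398,297), with its mouth towards the robot.
- **White bowl (732,453):** not part of the job.

The crop confirms these choices. Tool y is the approach axis (down).

```bash
cat >> h.py <<'E'
def to(p,yaw=None,pz=ctrl.pinch_z):
    "print tool-axes mm to bring grasp point to p, and turn about tool y for jaw-axis angle yaw(deg)"
    s=ctrl.observe(); M=R.from_rotvec(s["ee_rot"]).as_matrix(); g=s["tool_pos"]+M[:,1]*pz
    print("t",round(s["clock"],2),"grasp",np.round(g,4),"jawyaw",round(np.degrees(np.arctan2(M[1,0],M[0,0])),2),"down",np.round(M[:,1],3),"gap",round(s["finger_gap"]*1e3,1),"F",np.round(s["ft_force"],1))
    if p is not None: print(" shift mm",np.round(M.T@(np.array(p)-g)*1e3,1))
    if yaw is not None: print(" turn y",round(-np.radians(yaw)+np.arctan2(M[1,0],M[0,0]),4))
E
python3 -m pendant '[[[0,-0.0975,0,0,40,0,30],[0,-0.0975,0,0,40,0,30],[0,0,0,-23,0,-26,30],[0,0,0,-23,0,-26,30],[0,0,0,-23,0,-26,30],[0,0,0,-23,0,-26,30],[0,0,0,-23,0,-26,30],[0,0,0,-23,0,-26,30],[0,0,0,-23,0,-26,30],[0,0,0,-23,0,-26,30]]]' 30
python3 -m pendant '[[[0,0,0,-23,0,-26,30],[0,0,0,-23,0,-26,30],[0,0,0,-23,0,-26,30],[0,0,0,-23,0,-26,30],[0,0,0,-23,0,-26,30],[0,0,0,-23,0,-26,30],[0,0,0,-23,0,-26,30],[0,0,0,-23,0,-26,30],[0,0,0,0,0,0,30],[0,0,0,0,0,0,30]]]'
python3 - <<'E'
from h import *
to([.6015,.1625,.056],77)
z=np.load("top0.npz");P=z["P"];r=z["im"][...,0].astype(int);g=z["im"][...,1]
v,u=np.mgrid[0:384,0:512]
m=(P[...,2]>.097)&(P[...,2]<.103)&(r>90)&(g<70)&(abs(P[...,0]-.58)<.09)&(abs(P[...,1]+.2)<.09)
q=P[m][:,:2]; from scipy.optimize import least_squares as ls
f=ls(lambda k:np.hypot(*(q-k[:2]).T)-k[2],[.58,-.2,.06],loss="soft_l1",f_scale=.002); print(len(q),f.x)
E
```

```text
clock: 0.93
tool_pos: [0.4387, 0.3877, 0.3244]
ee_rot: [-1.308, -1.039, 1.04]
ft_force: [0.3, 0.1, -0.5]
finger_gap: 0.0303
clock: 1.77
tool_pos: [0.6, 0.1604, 0.3242]
ee_rot: [-1.311, -1.035, 1.037]
ft_force: [0.2, 0.4, 0.8]
finger_gap: 0.03
t 1.77 grasp [0.6    0.1602 0.1609] jawyaw 76.67 down [-0.    -0.001 -1.   ] gap 30.0 F [0.2 0.4 0.8]
 shift mm [  2.7 104.9  -1. ]
 turn y -0.0058
148 [ 0.58031222 -0.19361833  0.06234753]
```

```bash

python3 -m pendant '[[[0,-0.006,0,2.5,30,-1,30],[0,0,0,0,30,0,30],[0,0,0,0,25,0,30],[0,0,0,0,20,0,30],[0,0,0,0,0,0,30],[0,0,0,0,0,0,5],[0,0,0,0,0,0,5],[0,0,0,0,0,0,5],[0,0,0,0,0,0,5]]]' 30
python3 -c "
from h import *
to(None); im,d,P=snap('scene','scene1')"
python3 -m pendant '[[[0,0,0,0,-10,0,5],[0,0,0,0,-20,0,5],[0,0,0,0,-30,0,5],[0,0,0,0,-30,0,5],[0,0,0,0,0,0,5]]]' 30
python3 -c "
from h import *
to([.4290,.3645,.15],90); im,d,P=snap('scene','scene1');cv2.imwrite('pics/l1.png',cv2.resize(cv2.imread('pics/scene1.png')[130:280,200:420],(800,545)))"
```

```text
clock: 2.52
tool_pos: [0.6011, 0.1659, 0.2213]
ee_rot: [-1.306, -1.047, 1.042]
ft_force: [-1.4, 0.8, 2.7]
finger_gap: 0.0116
t 2.52 grasp [0.6015 0.1661 0.058 ] jawyaw 77.3 down [ 0.002  0.001 -1.   ] gap 11.6 F [-1.4  0.8  2.7]
clock: 2.98
tool_pos: [0.6026, 0.1656, 0.3165]
ee_rot: [-1.31, -1.052, 1.036]
ft_force: [0.8, 0.1, -0.5]
finger_gap: 0.0118
t 2.98 grasp [0.6041 0.1661 0.1532] jawyaw 77.25 down [ 0.009  0.003 -1.   ] gap 11.8 F [ 0.8  0.1 -0.5]
 shift mm [154.8   2.2 214.6]
 turn y -0.2224
```

View pics/l1.png

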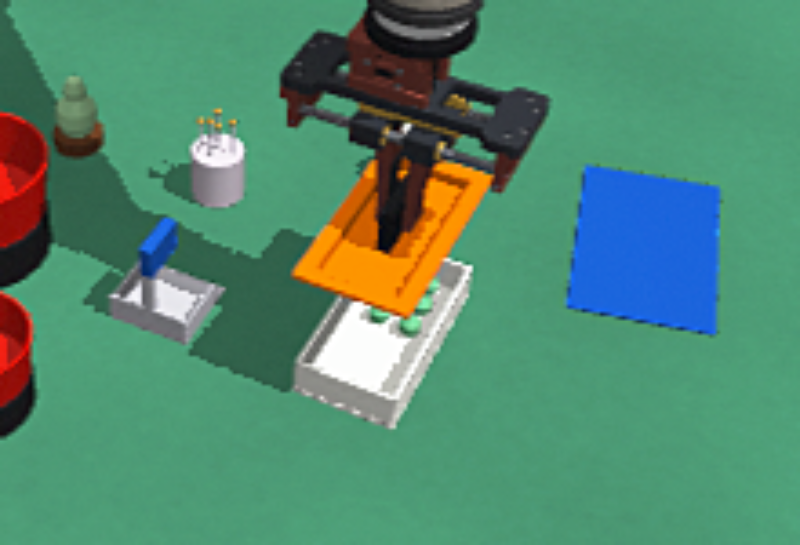

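```bash

python3 -m pendant '[[[0,-0.111,0,0,0,0,5],[0,-0.111,0,0,0,0,5],[0,0,0,25,0,22,5],[0,0,0,25,0,22,5],[0,0,0,25,0,22,5],[0,0,0,25,0,22,5],[0,0,0,25,0,22,5],[0,0,0,25,0,22,5],[0,0,0,25,0,22,5],[0,0,0,23,0,21,5]]]'
python3 -m pendant '[[[0,0,0,0,0,0,5],[0,0,0,0,0,0,5],[0,0,0,0,0,0,5]]]'
python3 -c "
from h import *
to([.4290,.3645,.15],90); im,d,P=snap('top','top1'); im=im.astype(int)
m=(im[...,0]>170)&(im[...,2]<90)&(im[...,1]>70)&(P[...,2]>.12)&(P[...,2]<.145)
q=P[m];print(cv2.minAreaRect(q[:,:2].astype(np.float32)),len(q),np.median(q,0))
A=np.c_[q[:,:2],np.ones(len(q))];print(np.linalg.lstsq(A,q[:,2],rcond=None)[0])
"
```

```text
clock: 3.87
tool_pos: [0.4237, 0.3641, 0.3089]
ee_rot: [-1.209, -1.208, 1.211]
ft_force: [0.4, 0.6, -1.5]
finger_gap: 0.0116
clock: 4.12
tool_pos: [0.4257, 0.3625, 0.3091]
ee_rot: [-1.21, -1.208, 1.211]
ft_force: [0.7, -0.0, -2.4]
finger_gap: 0.0118
t 4.12 grasp [0.4256 0.3623 0.1458] jawyaw 90.0 down [-0.001 -0.002 -1.   ] gap 11.8 F [ 0.7 -0.  -2.4]
 shift mm [ 2.2 -4.2 -3.4]
 turn y 0.0
((0.42699748277664185, 0.36147403717041016), (0.09070109575986862, 0.16886258125305176), 89.90272521972656) 504 [0.46589373 0.36327189 0.12604347]
[-0.00528652 -0.00576452  0.13038099]
```

```bash

python3 -m pendant '[[[0,0,0,3.4,25,-2.4,5],[0,0,0,0,30,0,5],[0,0,0,0,25,0,5],[0,0,0,0,20,0,5],[0,0,0,0,7,0,5],[0,0,0,0,2,0,5],[0,0,0,0,0,0,5]]]'
python3 -c "
from h import *
to([.4290,.3645,.036],90)"
```

```text
clock: 4.75
tool_pos: [0.4289, 0.3659, 0.2006]
ee_rot: [-1.21, -1.208, 1.208]
ft_force: [0.2, 0.3, -2.2]
finger_gap: 0.0121
t 4.75 grasp [0.4289 0.3658 0.0373] jawyaw 89.9 down [ 0.    -0.001 -1.   ] gap 12.1 F [ 0.2  0.3 -2.2]
 shift mm [-1.3  1.3 -0.1]
 turn y -0.0017
```

```bash

python3 -m pendant '[[[0,0,0,0,1.5,0,5],[0,0,0,0,0,0,5],[0,0,0,0,0,0,34],[0,0,0,0,0,0,34],[0,0,0,0,-20,0,34],[0,0,0,0,-35,0,34],[0,0,0,0,-35,0,34],[0,0.101,0,0,-35,0,34],[0,0.101,0,0,-20,0,34],[0,0,0,0,0,0,34]]]'
python3 -m pendant '[[[0,0,0,-28,0,-22,34],[0,0,0,-28,0,-22,34],[0,0,0,-28,0,-22,34],[0,0,0,-28,0,-22,34],[0,0,0,-28,0,-22,34],[0,0,0,-28,0,-22,34],[0,0,0,-28,0,-22,34],[0,0,0,-28,0,-22,34],[0,0,0,0,0,0,34]]]'
python3 -c "
from h import *
to([.6197,-.0198,.075],78.4); im,d,P=snap('top','top2'); im=im.astype(int)
m=(im[...,0]>170)&(im[...,2]<90)&(im[...,1]>70)&(P[...,2]<.05)&(P[...,2]>.011)&(P[...,0]<.54)
q=P[m];print(cv2.minAreaRect(q[:,:2].astype(np.float32)),len(q),np.median(q,0))
A=np.c_[q[:,:2],np.ones(len(q))];print(np.linalg.lstsq(A,q[:,2],rcond=None)[0])
cv2.imwrite('pics/t2.png',np.vstack([cv2.resize(im[150:290,100:280,::-1].astype(np.uint8),(720,560),interpolation=2)]))
"
```

```text
clock: 5.58
tool_pos: [0.4292, 0.3678, 0.3499]
ee_rot: [-1.298, -1.064, 1.047]
ft_force: [0.3, 0.9, 0.5]
finger_gap: 0.0341
clock: 6.33
tool_pos: [0.5578, 0.1041, 0.3439]
ee_rot: [-1.306, -1.053, 1.055]
ft_force: [0.2, -1.2, 0.2]
finger_gap: 0.0338
t 6.33 grasp [0.5581 0.1035 0.1806] jawyaw 77.95 down [ 0.002 -0.004 -1.   ] gap 33.8 F [ 0.2 -1.2  0.2]
 shift mm [-107.3  106.2  -85.7]
 turn y -0.0078
((0.4297766089439392, 0.5055842995643616), (0.16979920864105225, 0.36990228295326233), 0.04144186154007912) 617 [0.43034101 0.36952938 0.01621608]
[-0.00218136 -0.00454085  0.0188143 ]
```

View pics/t2.png

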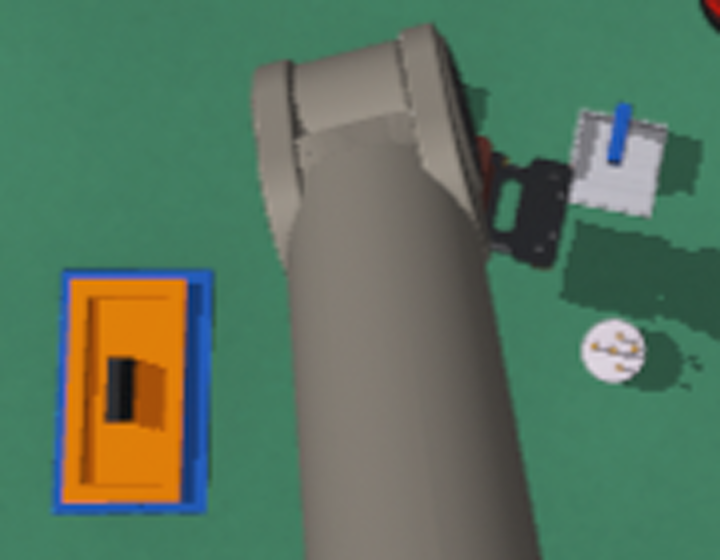

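```bash

python3 -m pendant '[[[0,-0.008,0,-27,0,-21.5,34],[0,0,0,-27,0,-21.5,34],[0,0,0,-27,0,-21.5,34],[0,0,0,-26,0,-21,34],[0,0,0,0,10,0,34],[0,0,0,0,10,0,34],[0,0,0,0,0,0,34],[0,0,0,0,0,0,34]]]'
python3 -c "
from h import *
to([.6197,-.0198,.075],78.4)"
```

```text
clock: 7.05
tool_pos: [0.6177, -0.0072, 0.3229]
ee_rot: [-1.291, -1.066, 1.069]
ft_force: [0.1, 0.3, 0.3]
finger_gap: 0.0341
t 7.05 grasp [ 0.6172 -0.0071  0.1596] jawyaw 79.1 down [-0.003  0.001 -1.   ] gap 34.1 F [0.1 0.3 0.3]
 shift mm [-12.1  84.6  -5.1]
 turn y 0.0122
```

```bash

python3 -m pendant '[[[0,0.012,0,-12,20,-5,34],[0,0,0,0,20,0,34],[0,0,0,0,0,0,34],[0,0,0,0,0,0,34]]]'
python3 -c "
from h import *
to([.6197,-.0198,.075],78.4)"
```

```text
clock: 7.38
tool_pos: [0.6206, -0.0207, 0.2837]
ee_rot: [-1.297, -1.057, 1.059]
ft_force: [0.2, 0.3, -0.7]
finger_gap: 0.0343
t 7.38 grasp [ 0.6202 -0.0205  0.1204] jawyaw 78.34 down [-0.002  0.001 -1.   ] gap 34.3 F [ 0.2  0.3 -0.7]
 shift mm [ 0.6 45.5  0.6]
 turn y -0.001
```

```bash

python3 -m pendant '[[[0,0,0,0.6,20,0,34],[0,0,0,0,15,0,34],[0,0,0,0,10,0,34],[0,0,0,0,0,0,34],[0,0,0,0,0,0,4],[0,0,0,0,0,0,4],[0,0,0,0,0,0,4],[0,0,0,0,0,0,4],[0,0,0,0,0,0,4]]]' 50
python3 -c "
from h import *
to(None)"
python3 -m pendant '[[[0,0,0,0,-10,0,4],[0,0,0,0,-30,0,4],[0,0,0,0,-30,0,4],[0,0,0,0,-10,0,4],[0,0,0,0,0,0,4],[0,0,0,0,0,0,4]]]' 
python3 - <<'E'
from h import *
to(None)
im,d,P=snap('top','top3'); s2=vision.grab_frame('scene')[0]
a=cv2.resize(im[150:240,160:310,::-1],(600,360),interpolation=2); b=cv2.resize(s2[130:260,200:360,::-1],(295,240),interpolation=2)
cv2.imwrite('pics/t3.png',a)
i=im.astype(int);r,g,b=i[...,0],i[...,1],i[...,2];Z=P[...,2]
N=(abs(P[...,0]-.6)<.12)&(abs(P[...,1]-.165)<.09)
m=N&(g>r+30)&(g>b+10)&(g>90)&(Z>.01)&(Z<.03)
print('blanks'); n,l,st,c=cv2.connectedComponentsWithStats(m.astype(np.uint8))
for k in range(1,n): print(st[k,4],np.round(np.median(P[l==k],0),4))
m=N&(abs(r-b)<25)&(abs(r-g)<25)&(Z>.0315)&(Z<.038)
print('box rim',m.sum(),cv2.minAreaRect(P[m][:,:2].astype(np.float32)))
E
```

```text
clock: 8.13
tool_pos: [0.6214, -0.0217, 0.2397]
ee_rot: [-1.3, -1.057, 1.056]
ft_force: [-0.1, -0.0, -1.0]
finger_gap: 0.0114
t 8.13 grasp [ 0.6216 -0.0217  0.0764] jawyaw 78.21 down [ 0.001  0.    -1.   ] gap 11.4 F [-0.1 -0.  -1. ]
clock: 8.63
tool_pos: [0.6211, -0.0218, 0.3193]
ee_rot: [-1.3, -1.057, 1.056]
ft_force: [-0.1, -0.2, -2.4]
finger_gap: 0.0116
t 8.63 grasp [ 0.6212 -0.0218  0.156 ] jawyaw 78.21 down [ 0.001  0.    -1.   ] gap 11.6 F [-0.1 -0.2 -2.4]
blanks
1 [0.6721 0.1052 0.0142]
21 [0.5887 0.1822 0.0193]
20 [0.5818 0.1551 0.0192]
22 [0.5633 0.1862 0.018 ]
22 [0.5569 0.1639 0.0186]
22 [0.5382 0.1887 0.0189]
22 [0.5332 0.1639 0.0187]
box rim 173 ((0.6014922261238098, 0.16286760568618774), (0.08416378498077393, 0.1639190912246704), 77.49745178222656)
```

View pics/t3.png

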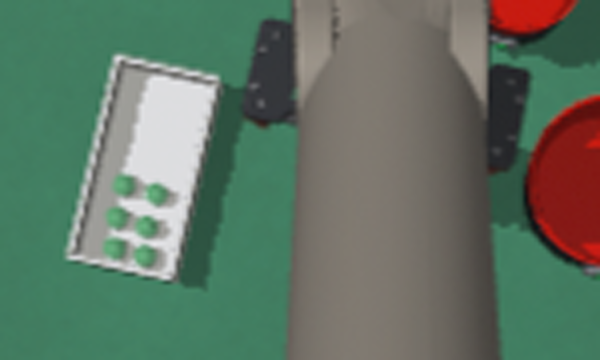

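```bash

python3 -m pendant '[[[0,0.016,0,20,0,1,4],[0,0,0,26,0,1,4],[0,0,0,26,0,1,4],[0,0,0,26,0,1,4],[0,0,0,26,0,1,4],[0,0,0,26,0,1,4],[0,0,0,22,0,1,4],[0,0,0,0,0,0,4],[0,0,0,0,0,0,4],[0,0,0,0,0,0,4]]]'
python3 -c "
from h import *
to([.6522,.153,.12],77.3)"
python3 -m pendant '[[[0.1,0,0,0,0,-24,4],[0,0,0,0,0,0,4],[0,0,0,0,0,0,4]]]'
python3 -m pendant '[[[-0.1,0,0,0,0,24,4],[0,0,0,0,0,0,4],[0,0,0,0,0,0,4],[0,0,0,0,0,0,4]]]'
python3 - <<'E'
from h import *
to([.6522,.153,.12],77.3)
im,d,P=snap('scene','scene4')
cv2.imwrite('pics/s4.png',cv2.resize(im[150:270,240:400,::-1],(800,600),interpolation=2))
i=im.astype(int);r,g,b=i[...,0],i[...,1],i[...,2];Z=P[...,2]
N=(abs(P[...,0]-.61)<.14)&(abs(P[...,1]-.165)<.09)
for nm,m in dict(rim=N&(abs(r-b)<25)&(abs(r-g)<25)&(Z>.0315)&(Z<.037),blue=N&(b>120)&(r<90)&(Z>.12),pan=N&(abs(r-b)<30)&(Z>.065)&(Z<.115)).items():
    print(nm,m.sum(),cv2.minAreaRect(P[m][:,:2].astype(np.float32)),P[m].min(0),P[m].max(0))
E
```

```text
clock: 9.57
tool_pos: [0.6516, 0.1466, 0.3176]
ee_rot: [-1.306, -1.041, 1.046]
ft_force: [0.1, -0.4, -2.1]
finger_gap: 0.0117
t 9.57 grasp [0.6512 0.1463 0.1543] jawyaw 77.26 down [-0.003 -0.002 -1.   ] gap 11.7 F [ 0.1 -0.4 -2.1]
 shift mm [ 6.9 34.3  0.4]
 turn y -0.0007
clock: 9.82
tool_pos: [0.6763, 0.1395, 0.3182]
ee_rot: [-1.229, -0.977, 1.08]
ft_force: [-1.0, 0.0, -2.0]
finger_gap: 0.0116
clock: 10.15
tool_pos: [0.6521, 0.1475, 0.3225]
ee_rot: [-1.306, -1.045, 1.043]
ft_force: [-0.4, 0.0, -1.3]
finger_gap: 0.0118
t 10.15 grasp [0.6523 0.1476 0.1592] jawyaw 77.3 down [ 0.001  0.    -1.   ] gap 11.8 F [-0.4  0.  -1.3]
 shift mm [ 5.2 39.2  1.4]
 turn y -0.0
rim 148 ((0.6050006151199341, 0.16549012064933777), (0.08473397046327591, 0.1676856428384781), 76.7247543334961) [0.51968722 0.10693887 0.03150268] [0.69464499 0.22198585 0.03693916]
blue 26 ((0.6537889838218689, 0.14615124464035034), (0.009252767078578472, 0.035016003996133804), 81.29910278320312) [0.63603102 0.13920278 0.17169089] [0.6705117  0.14901078 0.17631638]
pan 465 ((0.6390114426612854, 0.15060517191886902), (0.07055586576461792, 0.07586576789617538), 78.17524719238281) [0.60050375 0.10967151 0.08179347] [0.68260823 0.19093632 0.11478669]
```

View pics/s4.png

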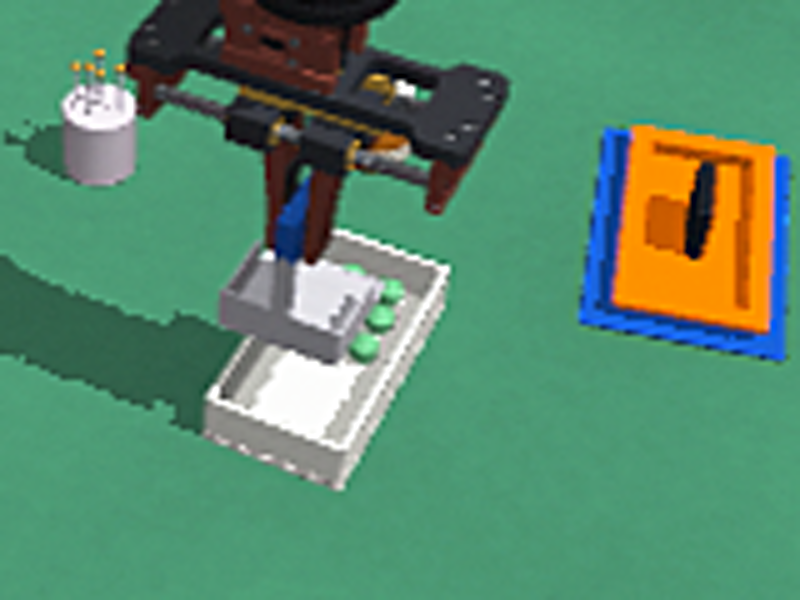

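```bash

python3 -m pendant '[[[0,0.007,0,6.5,10,-0.7,4],[0,0,0,0,15,0,4],[0,0,0,0,15,0,4],[0,0,0,0,0,0,4],[0,0,0,0,0,0,4]]]'
python3 - <<'E'
from h import *
to([.6544,.1538,.084],76.9)
im,d,P=snap('scene','scene5'); im2,d2,P2=snap('top','top5')
a=cv2.resize(im[195:260,275:345,::-1],(400,371),interpolation=2)
b=cv2.resize(im2[150:230,165:251,::-1],(399,371),interpolation=2)
cv2.imwrite('pics/s5.png',np.hstack([a,b]))
E
```

```text
clock: 10.62
tool_pos: [0.6544, 0.1539, 0.2803]
ee_rot: [-1.308, -1.037, 1.04]
ft_force: [0.4, 0.1, -1.2]
finger_gap: 0.0118
t 10.62 grasp [0.6541 0.1538 0.117 ] jawyaw 76.87 down [-0.002 -0.001 -1.   ] gap 11.8 F [ 0.4  0.1 -1.2]
 shift mm [ 0.1 33.  -0.4]
 turn y -0.0005
```

View pics/s5.png

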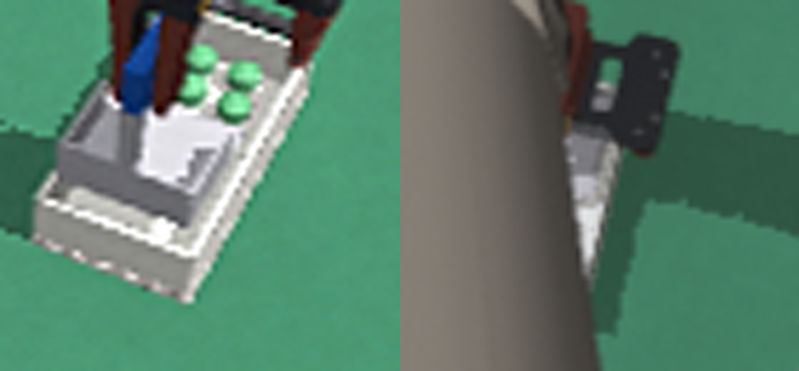

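```bash

python3 -m pendant '[[[0,0,0,0,10,0,4],[0,0,0,0,10,0,4],[0,0,0,0,0,0,4]]]'
python3 -m pendant '[[[0,0,0,0,8,0,4],[0,0,0,0,5,0,4],[0,0,0,0,0,0,4]]]'
python3 -m pendant '[[[0,0,0,0,3,0,4],[0,0,0,0,0,0,4],[0,0,0,0,0,0,4]]]'
python3 - <<'E'
from h import *
to([.6544,.1538,.0804],76.9)
im,d,P=snap('scene','scene6')
i=im.astype(int);r,g,b=i[...,0],i[...,1],i[...,2];Z=P[...,2]
N=(abs(P[...,0]-.61)<.14)&(abs(P[...,1]-.165)<.09)
for nm,m in dict(blue=N&(b>120)&(r<90)&(Z>.08)).items():
    print(nm,m.sum(),cv2.minAreaRect(P[m][:,:2].astype(np.float32)),P[m].min(0),P[m].max(0))
E
```

```text
clock: 10.97
tool_pos: [0.6534, 0.1537, 0.2593]
ee_rot: [-1.308, -1.037, 1.041]
ft_force: [-1.7, 0.0, -2.6]
finger_gap: 0.0119
clock: 11.22
tool_pos: [0.6537, 0.1537, 0.2471]
ee_rot: [-1.308, -1.037, 1.041]
ft_force: [-0.5, 0.1, -1.9]
finger_gap: 0.0119
clock: 11.47
tool_pos: [0.6543, 0.1538, 0.2456]
ee_rot: [-1.309, -1.039, 1.039]
ft_force: [0.0, 0.5, -1.2]
finger_gap: 0.0119
t 11.47 grasp [0.6543 0.1538 0.0823] jawyaw 76.89 down [ 0. -0. -1.] gap 11.9 F [ 0.   0.5 -1.2]
 shift mm [ 0.1  1.9 -0.1]
 turn y -0.0002
blue 25 ((0.6594967842102051, 0.1513335108757019), (0.009026303887367249, 0.031836289912462234), 76.61881256103516) [0.64344601 0.14429563 0.09259701] [0.67439685 0.15449964 0.10007757]
```

```bash

python3 -m pendant '[[[0,0,0,0,3,0,4],[0,0,0,0,0,0,4],[0,0,0,0,0,0,4]]]'
python3 -m pendant '[[[0,0,0,0,0,4,4],[0,0,0,0,0,4,4],[0,0,0,0,0,4,4],[0,0,0,0,0,4,4],[0,0,0,0,0,4,4],[0,0,0,0,0,4,4],[0,0,0,0,0,4,4]]]'
python3 - <<'E'
from h import *
to([.6544,.1538,.0804],76.9)
im,d,P=snap('scene','scene7')
cv2.imwrite('pics/s7.png',cv2.resize(im[180:260,265:355,::-1],(630,560),interpolation=2))
E
```

```text
clock: 11.77
tool_pos: [0.6547, 0.154, 0.2433]
ee_rot: [-1.309, -1.041, 1.038]
ft_force: [-0.7, 1.5, 3.1]
finger_gap: 0.0119
clock: 12.35
tool_pos: [0.6272, 0.1601, 0.2433]
ee_rot: [-1.31, -1.041, 1.037]
ft_force: [4.6, -1.1, 5.0]
finger_gap: 0.0117
t 12.35 grasp [0.6276 0.1601 0.08  ] jawyaw 76.88 down [ 0.002  0.    -1.   ] gap 11.7 F [ 4.6 -1.1  5. ]
 shift mm [ -0.1  -0.4 -27.5]
 turn y -0.0004
```

View pics/s7.png

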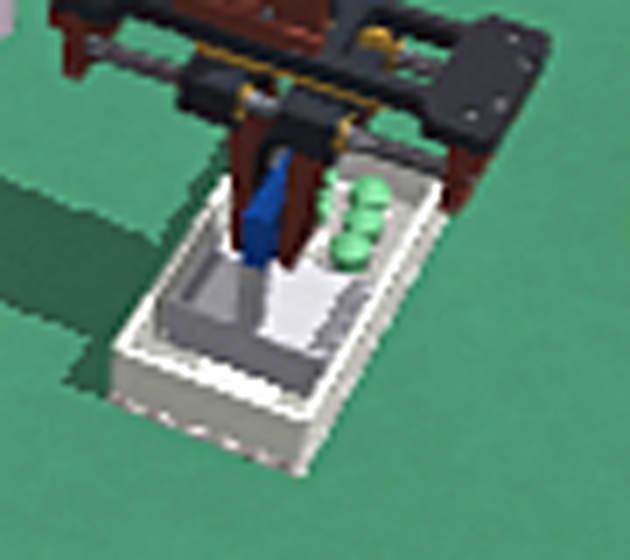

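```bash

python3 -m pendant '[[[0,0,0,0,0,4,4],[0,0,0,0,0,4,4],[0,0,0,0,0,4,4],[0,0,0,0,0,4,4],[0,0,0,0,0,4,4]]]'
python3 -m pendant '[[[0,0,0,0,0,4,4],[0,0,0,0,0,4,4],[0,0,0,0,0,4,4],[0,0,0,0,0,4,4],[0,0,0,0,0,4,4],[0,0,0,0,0,0,4]]]'
python3 - <<'E'
from h import *
to([.6544,.1538,.0804],76.9)
im,d,P=snap('scene','scene8')
a=cv2.resize(im[165:255,265:365,::-1],(700,560),interpolation=2)
cv2.imwrite('pics/s8.png',a)
E
```

```text
clock: 12.82
tool_pos: [0.6078, 0.1646, 0.2432]
ee_rot: [-1.31, -1.041, 1.037]
ft_force: [5.1, -0.5, 4.3]
finger_gap: 0.0117
clock: 13.32
tool_pos: [0.5892, 0.1689, 0.2435]
ee_rot: [-1.312, -1.043, 1.035]
ft_force: [9.2, -1.3, 2.2]
finger_gap: 0.0121
t 13.32 grasp [0.5901 0.169  0.0802] jawyaw 76.88 down [ 0.006  0.    -1.   ] gap 12.1 F [ 9.2 -1.3  2.2]
 shift mm [ -0.2   0.1 -66. ]
 turn y -0.0004
```

View pics/s8.png

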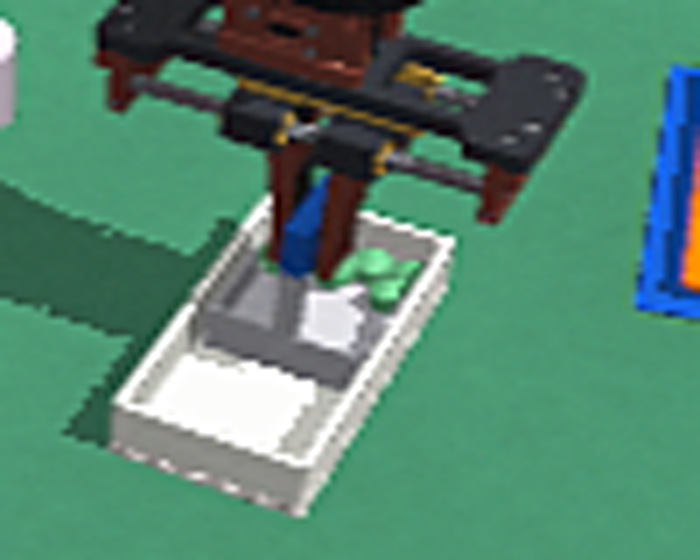

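```bash

python3 -m pendant '[[[0,0,0,0,0,4,4],[0,0,0,0,0,4,4],[0,0,0,0,0,4,4],[0,0,0,0,0,0,4]]]'
python3 -m pendant '[[[0,0,0,0,0,3,4],[0,0,0,0,0,2,4],[0,0,0,0,0,0,4]]]'
cat >> h.py <<'E'
def greens(tag,cams=("scene","top")):
    for n in cams:
        im,d,P=snap(n,tag+n); i=im.astype(int);r,g,b=i[...,0],i[...,1],i[...,2]
        hsv=cv2.cvtColor(im,cv2.COLOR_RGB2HSV)
        m=(g>r+25)&(g>b+12)&(d>0)&(P[...,2]>.009)&(P[...,0]>.45)&(abs(P[...,1])<.3)&(P[...,2]<.3)
        c,l,st,ce=cv2.connectedComponentsWithStats(m.astype(np.uint8))
        for k in range(1,c):
            if st[k,4]>5: q=P[l==k]; print(n,st[k,4],np.round(ce[k]),np.round(np.median(q,0),3),np.round(q.min(0),3),np.round(q.max(0),3))
E
python3 - <<'E'
from h import *
to([.6544,.1538,.0804],76.9)
greens('g9')
E
```

```text
clock: 13.7
tool_pos: [0.5769, 0.1719, 0.2434]
ee_rot: [-1.31, -1.042, 1.037]
ft_force: [6.4, -2.0, 4.2]
finger_gap: 0.0121
clock: 13.95
tool_pos: [0.5742, 0.1723, 0.2443]
ee_rot: [-1.314, -1.046, 1.033]
ft_force: [11.0, -3.3, 5.0]
finger_gap: 0.0118
t 13.95 grasp [0.5757 0.1724 0.081 ] jawyaw 76.87 down [ 0.009  0.001 -1.   ] gap 11.8 F [11.  -3.3  5. ]
 shift mm [ -0.3   1.3 -80.9]
 turn y -0.0004
scene 7 [267. 174.] [0.453 0.009 0.039] [0.45  0.008 0.02 ] [0.458 0.01  0.049]
scene 9 [305. 204.] [0.539 0.148 0.017] [0.529 0.146 0.012] [0.543 0.155 0.02 ]
scene 93 [318. 209.] [0.551 0.193 0.02 ] [0.526 0.17  0.01 ] [0.593 0.212 0.048]
scene 6 [153. 220.] [ 0.717 -0.27   0.011] [ 0.707 -0.273  0.009] [ 0.727 -0.269  0.016]
scene 8 [209. 236.] [ 0.74  -0.085  0.021] [ 0.734 -0.086  0.013] [ 0.746 -0.083  0.029]
scene 1610 [222. 309.] [0.947 0.029 0.018] [ 0.937 -0.3    0.009] [0.953 0.3   0.024]
top 745 [248.  89.] [0.94  0.002 0.018] [ 0.932 -0.299  0.009] [0.949 0.299 0.026]
top 34 [197. 214.] [0.531 0.157 0.021] [0.522 0.147 0.014] [0.538 0.172 0.026]
top 8 [310. 218.] [ 0.515 -0.193  0.029] [ 0.513 -0.198  0.021] [ 0.516 -0.188  0.031]
```

```bash

python3 -m pendant '[[[0.05,0,0,0,-1,-12,4],[0.05,0,0,0,-1,-12,4],[0.05,0,0,0,-1,-12,4],[0.05,0,0,0,-1,-12,4],[0.05,0,0,0,-1,-12,4],[0,0,0,0,0,0,4]]]'
cat >> h.py <<'E'
def scoop():
    s=ctrl.observe(); M=R.from_rotvec(s["ee_rot"]).as_matrix(); g=s["tool_pos"]+M[:,1]*.1633
    f=lambda y,z: np.round(g+M[:,1]*y/1e3+M[:,2]*z/1e3,4)
    print("t",round(s["clock"],2),"back",f(76,-22),"lip",f(76,50),"tilt",round(np.degrees(np.arcsin(M[2,2])),1),"F",np.round(s["ft_force"],1),"gap",round(s["finger_gap"]*1e3,1),"q",np.round(s["qpos"],2))
E
python3 - <<'E'
from h import *
scoop(); greens('g10')
E
```

```text
clock: 14.55
tool_pos: [0.6306, 0.1586, 0.2408]
ee_rot: [-1.102, -0.872, 1.131]
ft_force: [-0.3, -1.1, 8.5]
finger_gap: 0.0115
t 14.55 back [0.5924 0.1673 0.0038] lip [0.5246 0.1833 0.022 ] tilt 14.6 F [-0.3 -1.1  8.5] gap 11.5 q [-0.35  0.67  0.06  1.65 -0.19  1.05  1.15]
scene 7 [267. 174.] [0.458 0.01  0.036] [0.453 0.009 0.027] [0.459 0.01  0.049]
scene 6 [213. 188.] [ 0.57  -0.134  0.038] [ 0.558 -0.138  0.03 ] [ 0.572 -0.134  0.041]
scene 112 [318. 208.] [0.556 0.192 0.03 ] [0.53  0.17  0.014] [0.583 0.214 0.07 ]
scene 9 [209. 236.] [ 0.742 -0.084  0.023] [ 0.733 -0.087  0.01 ] [ 0.748 -0.082  0.028]
scene 1619 [222. 309.] [0.947 0.027 0.018] [ 0.936 -0.3    0.009] [0.953 0.3   0.023]
top 756 [247.  89.] [0.94  0.002 0.018] [ 0.932 -0.299  0.009] [0.949 0.299 0.025]
top 7 [311. 219.] [ 0.514 -0.195  0.028] [ 0.513 -0.198  0.023] [ 0.517 -0.189  0.029]
```

```bash

python3 -m pendant '[[[0.05,0,0,0,-1.5,-12,4],[0.05,0,0,0,-1.5,-12,4],[0.05,0,0,0,-1.5,-12,4],[0.05,0,0,0,-1.5,-12,4],[0.05,0,0,0,-1.5,-12,4],[0.05,0,0,0,-1.5,-12,4],[0.05,0,0,0,-1.5,-12,4],[0,0,0,0,0,0,4],[0,0,0,0,0,0,4]]]'
python3 - <<'E'
from h import *
scoop(); greens('g11')
im=np.load('g11scene.npz')['im']; cv2.imwrite('pics/s11.png',cv2.resize(im[165:255,265:365,::-1],(700,560),interpolation=2))
E
```

```text
clock: 15.4
tool_pos: [0.7076, 0.1411, 0.2162]
ee_rot: [-0.814, -0.644, 1.23]
ft_force: [-0.2, 0.5, -0.9]
finger_gap: 0.0114
t 15.4 back [0.5928 0.1675 0.0068] lip [0.5351 0.181  0.0477] tilt 34.6 F [-0.2  0.5 -0.9] gap 11.4 q [-0.25  0.89  0.03  1.32 -0.27  1.49  1.22]
scene 8 [213. 190.] [ 0.57  -0.134  0.036] [ 0.562 -0.137  0.024] [ 0.574 -0.133  0.042]
scene 17 [316. 208.] [0.575 0.189 0.043] [0.562 0.178 0.028] [0.7  0.2  0.16]
scene 7 [301. 215.] [0.598 0.149 0.024] [0.596 0.146 0.022] [0.599 0.153 0.028]
scene 30 [314. 218.] [0.602 0.188 0.027] [0.588 0.175 0.016] [0.692 0.196 0.127]
scene 1620 [222. 309.] [0.947 0.028 0.018] [ 0.937 -0.3    0.009] [0.953 0.3   0.025]
top 497 [279.  89.] [ 0.94  -0.103  0.018] [ 0.932 -0.3    0.009] [0.948 0.097 0.025]
top 78 [165.  90.] [0.939 0.269 0.017] [0.933 0.24  0.009] [0.947 0.3   0.024]
top 8 [310. 218.] [ 0.515 -0.193  0.029] [ 0.513 -0.198  0.024] [ 0.516 -0.188  0.032]
```

View pics/s11.png

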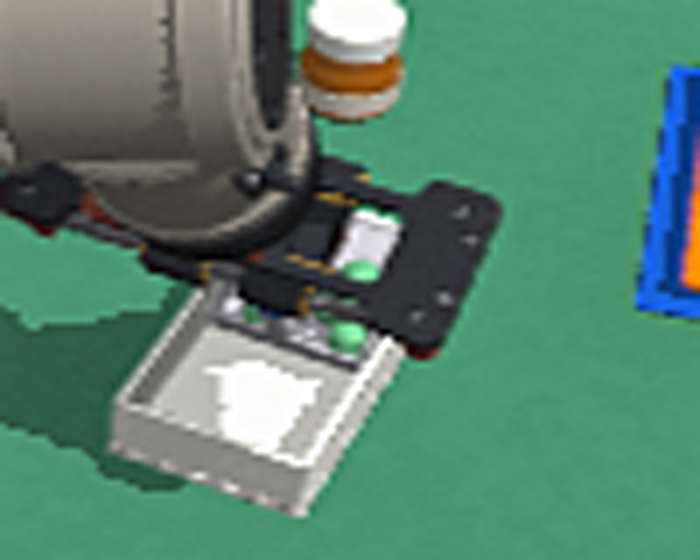

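```bash

python3 -m pendant '[[[0,0,0,0,-8,5.7,4],[0,0,0,0,-16.5,11.4,4],[0,0,0,0,-16.5,11.4,4],[0,0,0,0,-16.5,11.4,4],[0,0,0,0,-16.5,11.4,4],[0,0,0,0,-16.5,11.4,4],[0,0,0,0,-16.5,11.4,4],[0,0,0,0,-8,5.7,4],[0,0,0,0,0,0,4],[0,0,0,0,0,0,4]]]'
python3 - <<'E'
from h import *
scoop(); to(None); greens('g12')
a=np.load('g12scene.npz')['im'];b=np.load('g12top.npz')['im']
cv2.imwrite('pics/s12.png',np.hstack([cv2.resize(a[110:260,225:375,::-1],(400,400),interpolation=2),cv2.resize(b[150:250,160:260,::-1],(400,400),interpolation=2)]))
E
```

```text
clock: 16.33
tool_pos: [0.7076, 0.1415, 0.3592]
ee_rot: [-0.817, -0.649, 1.228]
ft_force: [-0.5, -0.9, -3.1]
finger_gap: 0.0116
t 16.33 back [0.5939 0.168  0.1491] lip [0.536  0.1815 0.1897] tilt 34.3 F [-0.5 -0.9 -3.1] gap 11.6 q [-0.25  0.75  0.04  1.25 -0.27  1.69  1.17]
t 16.33 grasp [0.6179 0.1624 0.2243] jawyaw 76.91 down [-0.549  0.128 -0.826] gap 11.6 F [-0.5 -0.9 -3.1]
scene 7 [267. 174.] [0.454 0.009 0.039] [0.454 0.009 0.023] [0.457 0.01  0.049]
scene 83 [318. 178.] [0.592 0.184 0.172] [0.571 0.163 0.162] [0.617 0.2   0.191]
scene 11 [305. 178.] [0.597 0.149 0.168] [0.578 0.144 0.158] [0.627 0.156 0.196]
scene 8 [213. 190.] [ 0.571 -0.134  0.036] [ 0.56  -0.137  0.025] [ 0.575 -0.133  0.043]
scene 9 [209. 236.] [ 0.741 -0.085  0.019] [ 0.734 -0.086  0.01 ] [ 0.747 -0.083  0.029]
scene 1609 [222. 309.] [0.947 0.03  0.018] [ 0.937 -0.3    0.009] [0.952 0.3   0.024]
top 507 [277.  89.] [ 0.94  -0.099  0.017] [ 0.932 -0.299  0.01 ] [0.949 0.11  0.024]
top 33 [160.  90.] [0.94  0.286 0.018] [0.934 0.273 0.011] [0.947 0.299 0.021]
top 7 [177. 186.] [0.599 0.197 0.165] [0.594 0.193 0.163] [0.603 0.197 0.168]
top 27 [176. 194.] [0.575 0.195 0.183] [0.567 0.19  0.168] [0.583 0.204 0.19 ]
top 8 [310. 218.] [ 0.515 -0.193  0.026] [ 0.513 -0.198  0.025] [ 0.517 -0.189  0.03 ]
```

```bash

python3 -m pendant '[[[-0.04,0,0,0,0,0,4],[-0.06,0,0,0,0,0,4],[-0.06,0,0,0,0,0,4],[-0.06,0,0,0,0,0,4],[-0.03,0,0,0,0,0,4],[0,0.05,-0.018,0,0,0,4],[0,0.094,-0.034,0,0,0,4],[0,0.094,-0.034,0,0,0,4],[0,0.094,-0.034,0,0,0,4],[0,0.094,-0.034,0,0,0,4]]]'
python3 -m pendant '[[[0,0.094,-0.034,0,0,0,4],[0,0.094,-0.034,0,0,0,4],[0,0.094,-0.034,0,0,0,4],[0,0.094,-0.034,0,0,0,4],[0,0.094,-0.034,0,0,0,4],[0,0.094,-0.034,0,0,0,4],[0,0.094,-0.034,0,0,0,4],[0,0.094,-0.034,0,0,0,4],[0,0.094,-0.034,0,0,0,4],[0,0.094,-0.034,0,0,0,4]]]'
python3 - <<'E'
from h import *
scoop(); to(None); greens('g13')
E
```

```text
clock: 17.27
tool_pos: [0.7075, 0.1411, 0.3565]
ee_rot: [-1.136, -0.534, 0.772]
ft_force: [0.7, -0.7, -2.2]
finger_gap: 0.012
clock: 18.1
tool_pos: [0.7073, 0.1411, 0.3565]
ee_rot: [-1.223, 0.077, -0.097]
ft_force: [0.4, -0.6, -1.0]
finger_gap: 0.0115
t 18.1 back [0.7127 0.2013 0.1239] lip [0.7207 0.2686 0.1484] tilt 19.8 F [ 0.4 -0.6 -1. ] gap 11.5 q [-0.42  0.6   0.31  1.54 -0.6   1.02  0.03]
t 18.1 grasp [0.7127 0.1962 0.2029] jawyaw -6.62 down [ 0.033  0.338 -0.941] gap 11.5 F [ 0.4 -0.6 -1. ]
scene 7 [267. 174.] [0.456 0.01  0.037] [0.454 0.009 0.024] [0.459 0.01  0.053]
scene 8 [213. 190.] [ 0.57  -0.135  0.035] [ 0.556 -0.139  0.026] [ 0.576 -0.133  0.041]
scene 178 [322. 219.] [0.711 0.216 0.147] [0.68  0.193 0.129] [0.747 0.233 0.156]
scene 8 [154. 216.] [ 0.703 -0.275  0.01 ] [ 0.691 -0.281  0.009] [ 0.717 -0.271  0.012]
scene 9 [209. 236.] [ 0.741 -0.084  0.018] [ 0.733 -0.087  0.009] [ 0.746 -0.083  0.03 ]
scene 1618 [222. 309.] [0.947 0.027 0.018] [ 0.936 -0.3    0.009] [0.953 0.3   0.025]
top 549 [271.  89.] [ 0.941 -0.08   0.017] [ 0.932 -0.299  0.01 ] [0.949 0.152 0.026]
top 94 [167.  89.] [0.94  0.263 0.017] [0.934 0.224 0.01 ] [0.946 0.3   0.023]
top 8 [310. 218.] [ 0.515 -0.193  0.027] [ 0.513 -0.198  0.022] [ 0.517 -0.188  0.033]
```

```bash

python3 -m pendant '[[[0,0,0,-1.4,-2.7,-7.7,4],[0,0,0,-2.9,-5.5,-15.3,4],[0,0,0,-4.3,-8.2,-23,4],[0,0,0,-4.8,-9.1,-25.5,4],[0,0,0,-4.8,-9.1,-25.5,4],[0,0,0,-4.8,-9.1,-25.5,4],[0,0,0,-4.8,-9.1,-25.5,4],[0,0,0,-4.8,-9.1,-25.5,4],[0,0,0,-4.8,-9.1,-25.5,4]]]'
python3 -m pendant '[[[0,0,0,-4.8,-9.1,-25.5,4],[0,0,0,-4.8,-9.1,-25.5,4],[0,0,0,-4.8,-9.1,-25.5,4],[0,0,0,-3.8,-7.3,-20.4,4],[0,0,0,-1.9,-3.6,-10.2,4],[0,0,0,0,0,0,4],[0,0,0,0,0,0,4]]]'
python3 - <<'E'
from h import *
scoop(); to(None)
im,d,P=snap('top','t14'); 
m=(abs(P[...,0]-.6)<.12)&(abs(P[...,1]-.163)<.06); g=im.astype(int); print('box green',(m&(g[...,1]>g[...,0]+25)&(P[...,2]>.009)&(P[...,2]<.03)).sum())
for nm,c in dict(large=(572,228),small=(455,222)).items():
    u,v=int(c[0]*.64),int(c[1]*.64); w=P[v-35:v+35,u-35:u+35]; r=g[v-35:v+35,u-35:u+35]; k=(r[...,0]>90)&(r[...,1]<60); print(nm,np.round(w[k].min(0),3),np.round(w[k].max(0),3))
E
```

```text
clock: 18.95
tool_pos: [0.6461, -0.0679, 0.3575]
ee_rot: [-1.222, 0.07, -0.094]
ft_force: [0.1, 0.0, -1.8]
finger_gap: 0.0119
clock: 19.53
tool_pos: [0.6146, -0.1758, 0.3572]
ee_rot: [-1.221, 0.071, -0.095]
ft_force: [0.7, 0.6, -2.1]
finger_gap: 0.0119
t 19.53 back [ 0.6207 -0.1151  0.1247] lip [ 0.6283 -0.0479  0.1493] tilt 19.9 F [ 0.7  0.6 -2.1] gap 11.9 q [-0.    0.51  0.37  1.69 -0.58  1.13  0.51]
t 19.53 grasp [ 0.6204 -0.1204  0.2037] jawyaw -6.37 down [ 0.035  0.339 -0.94 ] gap 11.9 F [ 0.7  0.6 -2.1]
box green 2
large [ 0.444 -0.43   0.003] [ 0.817 -0.01   1.248]
small [ 0.444 -0.171  0.03 ] [ 0.794 -0.01   1.248]
```

```bash

python3 -m pendant '[[[0,0,0,-2,-3.5,-9.6,4],[0,0,0,-3.8,-7,-19,4],[0,0,0,-4.7,-8.6,-24,4],[0,0,0,-4.7,-8.6,-24,4],[0,0,0,-4.7,-8.6,-24,4],[0,0,0,-4.7,-8.6,-24,4],[0,0,0,-3.3,-6,-17,4],[0,0,0,-2,-3.5,-9.6,4],[0,0,0,0,0,0,4],[0,0,0,0,0,0,4]]]'
python3 - <<'E'
from h import *
scoop(); to(None); print(ctrl.observe()["tool_pos"])
E
```

```text
clock: 20.42
tool_pos: [0.568, -0.331, 0.3568]
ee_rot: [-1.221, 0.07, -0.094]
ft_force: [0.3, 0.6, -2.2]
finger_gap: 0.0119
t 20.42 back [ 0.574  -0.2703  0.1244] lip [ 0.5815 -0.203   0.149 ] tilt 20.0 F [ 0.3  0.6 -2.2] gap 11.9 q [ 0.22  0.57  0.41  1.62 -0.56  1.24  0.74]
t 20.42 grasp [ 0.5736 -0.2755  0.2034] jawyaw -6.29 down [ 0.035  0.34  -0.94 ] gap 11.9 F [ 0.3  0.6 -2.2]
[ 0.56797347 -0.33096975  0.35684511]
```

```bash

python3 -m pendant '[[[-0.1,0,0,0,-3.8,24.1,4],[-0.1,0,0,0,-3.8,24.1,4],[-0.1,0,0,0,-3.8,24.1,4],[0,0,0,0,0,0,4],[0,0,0,0,0,0,4]]]'
python3 - <<'E'
from h import *
scoop()
E
```

```text
clock: 20.83
tool_pos: [0.5772, -0.2595, 0.3859]
ee_rot: [-1.519, 0.079, -0.079]
ft_force: [0.1, 0.2, -2.9]
finger_gap: 0.0118
t 20.83 back [ 0.5757 -0.2692  0.1458] lip [ 0.583  -0.1977  0.1495] tilt 2.9 F [ 0.1  0.2 -2.9] gap 11.8 q [-0.04  0.47  0.52  1.7  -0.31  1.07  0.49]
```

```bash

python3 -m pendant '[[[-0.1,0,0,0,10,24.1,4],[-0.1,0,0,0,10,24.1,4],[-0.1,0,0,0,-3.8,24.1,4],[-0.1,0,0,0,-3.8,24.1,4],[-0.1,0,0,0,-3.8,24.1,4],[-0.1,0,0,0,-3.8,24.1,4],[-0.1,0,0,0,-3.8,24.1,4],[0,0,0,0,0,0,4]]]'
python3 - <<'E'
from h import *
scoop()
E
```

```text
clock: 21.5
tool_pos: [0.5949, -0.091, 0.338]
ee_rot: [-2.223, 0.115, -0.045]
ft_force: [-0.2, 2.1, -2.5]
finger_gap: 0.0122
t 21.5 back [ 0.5773 -0.2532  0.1615] lip [ 0.5826 -0.1964  0.1177] tilt -37.5 F [-0.2  2.1 -2.5] gap 12.2 q [-0.7   0.61  0.84  1.86  0.27  0.91 -0.22]
```

```bash

python3 -m pendant '[[[-0.1,0,0,0,-3.8,24.1,4],[-0.1,0,0,0,-3.8,24.1,4],[-0.1,0,0,0,-3.8,24.1,4],[-0.1,0,0,0,-3.8,24.1,4],[0,0,0,0,0,0,4],[0,0,0,0,0,0,4],[0,0,0,0,0,0,4],[0,0,0,0,0,0,4]]]'
python3 - <<'E'
from h import *
scoop(); 
for n in('top','scene'):
    im,d,P=snap(n,'p16'+n); g=im.astype(int); G=(g[...,1]>g[...,0]+25)&(d>0)
    q=G&(np.hypot(P[...,0]-.58,P[...,1]+.194)<.058)&(P[...,2]>.03)&(P[...,2]<.09); print(n,'in bowl',q.sum(),np.round(P[q].mean(0),3)); q=G&(abs(P[...,0]-.58)<.07)&(abs(P[...,1]+.22)<.06)&(P[...,2]>.1)&(P[...,2]<.25);print('high',q.sum(),np.round(P[q].mean(0),3))
E
```

```text
clock: 22.17
tool_pos: [0.6013, -0.0255, 0.2859]
ee_rot: [-2.616, 0.151, -0.04]
ft_force: [-0.6, 0.3, -1.7]
finger_gap: 0.0115
t 22.17 back [ 0.5762 -0.2425  0.1857] lip [ 0.5803 -0.2068  0.1233] tilt -60.1 F [-0.6  0.3 -1.7] gap 11.5 q [-0.9   0.88  0.95  1.86  0.41  0.98 -0.48]
top in bowl 31 [ 0.556 -0.173  0.067]
high 37 [ 0.581 -0.172  0.226]
scene in bowl 38 [ 0.566 -0.192  0.066]
high 51 [ 0.585 -0.178  0.214]
```

```bash

python3 -m pendant '[[[-0.1,0,0,0,-3.8,24.1,4],[-0.1,0,0,0,-3.8,24.1,4],[0,0,0,6,0,0,4],[0,0,0,-6,0,0,4],[0,0,0,0,0,0,4],[0,0,0,0,0,0,4]]]'
python3 - <<'E'
from h import *
scoop(); 
for n in('top','scene'):
    im,d,P=snap(n,'p17'+n); g=im.astype(int); G=(g[...,1]>g[...,0]+25)&(g[...,1]>g[...,2]+12)&(d>0)
    q=G&(np.hypot(P[...,0]-.58,P[...,1]+.194)<.058)&(P[...,2]>.03)&(P[...,2]<.09); print(n,'in bowl',q.sum(),np.round(P[q].mean(0),3)); q=G&(abs(P[...,0]-.58)<.07)&(abs(P[...,1]+.22)<.06)&(P[...,2]>.1)&(P[...,2]<.25);print('high',q.sum())
E
```

```text
clock: 22.77
tool_pos: [0.6043, 0.0037, 0.2468]
ee_rot: [-2.816, 0.161, -0.026]
ft_force: [-0.4, -0.3, -1.5]
finger_gap: 0.0116
t 22.77 back [ 0.5776 -0.2288  0.192 ] lip [ 0.5802 -0.2062  0.1237] tilt -71.6 F [-0.4 -0.3 -1.5] gap 11.6 q [-0.96  1.05  0.97  1.84  0.45  1.03 -0.57]
top in bowl 37 [ 0.558 -0.172  0.067]
high 1
scene in bowl 38 [ 0.566 -0.193  0.066]
high 5
```

```bash

python3 -m pendant '[[[0,0,0,0,-4.5,-13,4],[0,0,0,0,-8.6,-26,4],[0,0,0,0,-8.6,-26,4],[0,0,0,0,-8.6,-26,4],[0,0,0,0,-4.5,-13,4],[0.08,0,0,0,0,0,4],[0.12,0,0,0,0,0,4],[0.12,0,0,0,0,0,4],[0.12,0,0,0,0,0,4],[0.12,0,0,0,0,0,4]]]'
python3 -m pendant '[[[0.12,0,0,0,0,0,4],[0.12,0,0,0,0,0,4],[0.12,0,0,0,0,0,4],[0.12,0,0,0,0,0,4],[0.12,0,0,0,0,0,4],[0.08,0,0,0,0,0,4],[0,0,0,0,0,0,4],[0,0,0,0,0,0,4]]]'
python3 - <<'E'
from h import *
scoop(); to([.605,-.02,.0768]); M=R.from_rotvec(ctrl.observe()["ee_rot"]).as_matrix(); print(np.round(M,3))
im,d,P=snap('top','p18'); g=im.astype(int); G=(g[...,1]>g[...,0]+25)&(g[...,1]>g[...,2]+12)&(d>0)
q=G&(np.hypot(P[...,0]-.58,P[...,1]+.194)<.058)&(P[...,2]>.03)&(P[...,2]<.09); print(q.sum())
q=G&(P[...,2]>.009)&(P[...,2]<.3)&(P[...,0]<.9)&(P[...,0]>.35); n,l,st,ce=cv2.connectedComponentsWithStats(q.astype(np.uint8))
for k in range(1,n): 
    if st[k,4]>4: print(st[k,4],np.round(np.median(P[l==k],0),3))
s2=vision.grab_frame('scene')[0]
cv2.imwrite('pics/s18.png',np.hstack([cv2.resize(im[150:250,260:360,::-1],(400,400),interpolation=2),cv2.resize(s2[130:240,150:260,::-1],(400,400),interpolation=2)]))
E
```

```text
clock: 23.7
tool_pos: [0.6047, 0.006, 0.3548]
ee_rot: [-2.254, 0.126, -0.057]
ft_force: [0.6, -1.6, -2.3]
finger_gap: 0.0118
clock: 24.37
tool_pos: [0.6045, 0.0045, 0.3544]
ee_rot: [-1.583, 0.092, -0.086]
ft_force: [0.1, 0.3, -1.4]
finger_gap: 0.0116
t 24.37 back [ 0.601  -0.0207  0.1154] lip [0.6091 0.0508 0.1144] tilt -0.8 F [ 0.1  0.3 -1.4] gap 11.6 q [-0.54  0.46  0.57  1.81 -0.28  0.96  0.03]
t 24.37 grasp [0.6038 0.0022 0.1911] jawyaw -6.46 down [-0.004 -0.014 -1.   ] gap 11.6 F [ 0.1  0.3 -1.4]
 shift mm [  4.  114.6 -20.2]
[[ 0.994 -0.004  0.112]
 [-0.113 -0.014  0.994]
 [-0.003 -1.    -0.015]]
107
861 [0.747 0.597 0.02 ]
5 [0.642 0.658 0.044]
14 [ 0.644 -0.361  0.034]
15 [ 0.617 -0.164  0.067]
18 [ 0.601 -0.209  0.068]
39 [ 0.587 -0.154  0.066]
17 [ 0.595 -0.179  0.067]
18 [ 0.535 -0.189  0.067]
7 [ 0.514 -0.194  0.029]
91 [ 0.425 -0.154  0.052]
```

View pics/s18.png

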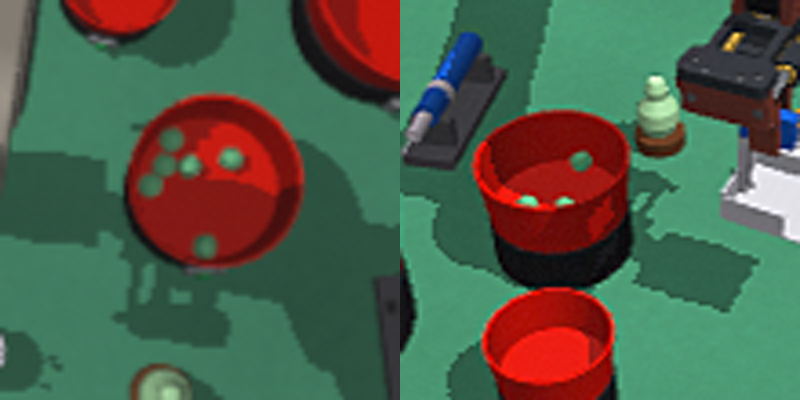

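All six blanks show in the red bowl, in the left (top) panel at (171,138), (166,165), (150,185), (190,165), (231,158) and (205,245). The pan is empty, so I'll stand the scoop down next.

```bash

python3 -m pendant '[[[0.014,0,0,4,25,-20,4],[0,0,0,0,30,0,4],[0,0,0,0,25,0,4],[0,0,0,0,20,0,4],[0,0,0,0,8,0,4],[0,0,0,0,3,0,4],[0,0,0,0,0,0,4],[0,0,0,0,0,0,4]]]'
python3 - <<'E'
from h import *
scoop(); to([.605,-.02,.0765])
E
```

```text
clock: 25.13
tool_pos: [0.6069, -0.0137, 0.2434]
ee_rot: [-1.569, 0.088, -0.084]
ft_force: [-0.1, 0.3, -0.5]
finger_gap: 0.0122
t 25.13 back [ 0.6039 -0.0355  0.0041] lip [0.6118 0.0361 0.0042] tilt 0.0 F [-0.1  0.3 -0.5] gap 12.2 q [-0.44  0.61  0.48  1.87 -0.4   0.76  0.16]
t 25.13 grasp [ 0.6065 -0.0136  0.0801] jawyaw -6.26 down [-0.002  0.001 -1.   ] gap 12.2 F [-0.1  0.3 -0.5]
 shift mm [-0.8  3.6 -6.5]
```

```bash

python3 -m pendant '[[[0,0,0,0,2,0,4],[0,0,0,0,2,0,4],[0,0,0,0,0.7,0,4],[0,0,0,0,0,0,4],[0,0,0,0,0,0,4]]]'
python3 -m pendant '[[[0,0,0,0,0,0,30],[0,0,0,0,0,0,30],[0,0,0,0,0,0,30],[0,0,0,0,-10,0,30],[0,0,0,0,-25,0,30],[0,0,0,0,-35,0,30],[0,0,0,0,-35,0,30],[0,0,0,0,-35,0,30],[0,0,0,0,0,0,30],[0,0,0,0,0,0,30]]]'
python3 -m pendant '[[[0,0,0,0,0,-35,30],[0,0,0,0,0,-35,30],[0,0,0,0,0,-35,30],[0,0,0,0,0,-35,30],[0,0,0,0,0,-35,30],[0,0,0,0,0,-35,30],[0,0,0,0,0,0,30],[0,0,0,0,0,0,30]]]'
python3 - <<'E'
from h import *
scoop(); to(None)
im,d,P=snap('top','end'); i=im.astype(int);r,g,b=i[...,0],i[...,1],i[...,2];Z=P[...,2]
def rect(n,m): q=P[m]; print(n,len(q),cv2.minAreaRect(q[:,:2].astype(np.float32)) if len(q)>3 else '',np.round(q.max(0),3),np.round(np.median(q,0),3))
N=(abs(P[...,0]-.606)<.08)&(abs(P[...,1]+.0)<.07)
rect('grip',N&(b>120)&(r<100)&(Z>.06)&(Z<.12)); rect('pan',N&(abs(r-b)<30)&(r>110)&(Z<.05)&(Z>-.01))
m=(abs(P[...,0]-.43)<.11)&(abs(P[...,1]-.365)<.075)
rect('tray',m&(r>170)&(b<90)&(g>70)&(Z>.008)&(Z<.025)); rect('mat',m&(b>90)&(r<80)&(Z<.02))
q=(g>r+25)&(g>b+12)&(d>0)&(np.hypot(P[...,0]-.58,P[...,1]+.194)<.06)&(Z>.03)&(Z<.09); print('bowl green',q.sum(),Z[q].max())
v,u=np.mgrid[0:384,0:512]
for n,w in dict(jar=(290,325,385,420),bur=(380,412,355,388),carv=(453,485,372,402)).items():
    k=(u>=w[0]*.64)&(u<w[1]*.64)&(v>=w[2]*.64)&(v<w[3]*.64)&(Z>.03)&(Z<.12); print(n,np.round(np.median(P[k],0),3))
E
```

```text
clock: 25.55
tool_pos: [0.607, -0.0153, 0.241]
ee_rot: [-1.567, 0.088, -0.087]
ft_force: [-5.1, -1.9, 17.0]
finger_gap: 0.0118
clock: 26.38
tool_pos: [0.6074, -0.0147, 0.381]
ee_rot: [-1.566, 0.085, -0.088]
ft_force: [-0.5, -0.8, 0.5]
finger_gap: 0.0302
clock: 27.05
tool_pos: [0.5823, -0.2257, 0.3769]
ee_rot: [-1.568, 0.095, -0.087]
ft_force: [0.2, 1.1, -0.5]
finger_gap: 0.0301
t 27.05 back [ 0.5786 -0.2473  0.1376] lip [ 0.5869 -0.1758  0.1377] tilt 0.0 F [ 0.2  1.1 -0.5] gap 30.1 q [-0.17  0.48  0.61  1.74 -0.31  1.03  0.43]
t 27.05 grasp [ 0.5815 -0.2255  0.2136] jawyaw -6.62 down [-0.005  0.001 -1.   ] gap 30.1 F [ 0.2  1.1 -0.5]
grip 57 ((0.6031779050827026, -0.020798247307538986), (0.042058464139699936, 0.012021781876683235), 81.96684265136719) [ 0.61  -0.     0.094] [ 0.603 -0.021  0.09 ]
pan 422 ((0.6063120365142822, -0.005646321922540665), (0.07395890355110168, 0.07404807955026627), 84.7932357788086) [0.642 0.033 0.031] [ 0.601 -0.001  0.003]
tray 779 ((0.4297028183937073, 0.3665614128112793), (0.0913848876953125, 0.16984923183918), 89.70677185058594) [0.515 0.412 0.022] [0.43  0.365 0.015]
mat 1538 ((0.430004358291626, 0.3650059700012207), (0.14985711872577667, 0.2200036346912384), 89.98609161376953) [0.54  0.44  0.014] [0.424 0.345 0.001]
bowl green 111 0.0747745565191975
jar [0.399 0.154 0.055]
bur [ 0.458 -0.014  0.051]
carv [ 0.428 -0.152  0.051]
```

```bash
python3 -c "
from cell import ctrl; print(ctrl.job_done())"
```

```text
the job is handed in; nothing more can be done
None
```

I did the job in the order asked and handed it in at about 27 s of robot time. I moved the cover tray to the mat, scooped all six blanks in one pass, tipped them into the middle-sized tumbler bowl, and stood the scoop back on the bench.

What the last checks showed:
- **Tray:** it lies flat, about 2 mm from the mat's centre and square to it.
- **Blanks:** all six were visible in the red bowl after the pour. The box showed no blanks after the lift. The fingers only ever held the two grips.
- **Scoop:** it stands pan down near where it began, about 80 mm clear of the box. It touched down with 17 N at the wrist.
- **Bystanders:** the jar and bur block read the same as at the start, to about 1 mm. I measured no final position for the handpiece; the gripper was never close to it.

**Disagreement:** the carving's final reading is about 6 mm off its first one. I put this down to the arm partly hiding it, since nothing was moved near it, but I did not check it again.

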